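# Latch the potting mould shut

### The job

The two-part potting mould on the bench stands open. Lift the latch's claw by its yellow ball knob, carry it over the brass keeper ridge and lower its tooth gently, by feel, into the narrow slot behind the ridge without pressing it hard on anything or shoving the sliding half along; only then push the red lever over centre and down until it lies fully home, so that the latch draws the mould halves shut. Do not force the lever, and leave the things standing around the mould where they are.

Things in the scene. Friction and masses are not known exactly. Their poses are not given: they have to be found in the camera images.
- mould: Aluminium two-part mould, 265 x 112 x 57 mm without its latch, fixed on the bench. Origin: on the bench; the base plate reaches from x -115 to 150. x runs along the latch from lever to keeper, y across, z up; x, y, z below are in this frame, in mm. The claw swings in the plane y = 0. The fixed half ends at x 25; the other half slides along x with about 15 N of friction.
- shut_line (a point): Fixed point at x 70, z 63: where the far top edge of the brass keeper ridge will be when the mould is shut. The sliding half starts open: all its features stand farther along x by g, which is not given: 10 to 23 mm (stops at 0 and 27). Deck, top z 57, x 29+g to 65+g; ridge, 34 wide, top z 63, 65+g to 70+g; slot, floor z 50, 70+g to 83+g; blue stop block, 44 wide, top z 76, 83+g to 113+g.
- lever_hinge (a point): Point on the lever's hinge axis (parallel to y) at x -30, y 0, z 72; fixed. The claw hangs freely on a crank pin 36 mm from this axis, on the handle's side (turned 0.14 rad below the handle's line). With the claw level, from that pin to the knob's centre are 113.6 mm along x and 28 up, to the tooth tip 130.1 along x and 14 down. Moving the claw along x swings the lever along.
- knob (a point): Centre of the yellow ball knob, 18 mm in diameter on a 6 mm stem, 28 mm above the mid-plane of the claw bar (14 mm wide, 6 mm thick). Grip it from above across the mould's y; the ball pivots between the fingers. Carrying it along x takes 2 to 4 N. Let go, the claw drops on to what is beneath. At the start the tooth lies on the deck in front of the ridge.
- tooth_tip (a point): Middle of the lower end of the claw's tooth (14 mm wide, 5 mm thick, reaching 11 mm below the claw bar). The tooth lies 16.5 mm farther from the lever than the knob and its tip 42 mm below the knob's centre when the claw is level. On the deck its height in the mould frame is 57 or more; hooked in the slot about 50 to 54.
- tooth: The tooth of the claw as a solid; its origin is on the crank pin's axis, not a place to grip. While the claw is being hooked, no contact of the tooth may exceed 12 N: feel with 4 to 5 N and do not shove the sliding half or wedge the tooth in. The shut latch itself loads it with about 28 N; 50 N is the limit then.
- lever (a joint): Angle of the lever in rad: 0 fully home (handle level, pointing along the mould's -x), 1.57 upright, up to 2.4 leaning towards the keeper. It stays where it is left (friction 0.05 N m). With the claw hooked it goes on towards 0 by itself once past about 0.2.
- handle_end (a point): Middle of the free end of the lever's red handle, 92 mm from the hinge axis. The handle is 22 mm wide, 8 mm thick, 48 mm long. Push it with shut fingers on the side facing the keeper (its top when home); 6 to 10 N is ample.
- handle: The red handle as a solid (origin on the lever's hinge axis; x points from the free end to the hinge). To be pushed with no more than 40 N, so not clamped hard.
- shank (a joint): Stretch in m of the spring in the claw's shank (preloaded to 14 N, then 1.8 N per mm): 0 unstretched, about 0.008 when the latch is home over the keeper and the mould shut.
- swab_tin: Bystander: round pale grey tin, 66 mm diameter, 40 mm high; origin at the centre of its underside.
- loupe: Bystander: small black loupe standing upright, 39 mm diameter, 42 mm high; origin at the centre of its underside.
- marker: Bystander: white and blue marker pen lying down, 138 mm long (along its y), 13 mm thick; origin at its underside, mid-length.
- glass_jar: Bystander: glass jar with a cream lid, 74 mm diameter, 101 mm high; origin at the centre of its underside.

How it is judged (in metres and radians):
On the way:
1. the tooth sits in the slot behind the keeper ridge while the lever still stands up and is not being touched (z of tooth_tip in the frame of mould below 0.055 m and value of joint lever above 0.8 rad and contact force between the fingers and handle below 0.2 N), for 0.2 s.
At the end, for the whole second after the job is handed in: The lever is fully home (within 0.08 rad) and at rest, the tooth is down in the slot, and the spring shank is stretched by 6 to 10.5 mm, which shows that the claw holds the keeper under tension and the mould is shut (value of joint lever below 0.08 rad and value of joint shank between 0.006 and 0.0105 m and z of tooth_tip in the frame of mould below 0.056 m and velocity of joint lever below 0.05 rad/s); the robot touches nothing.
It fails at once if while the claw is being hooked (the lever up and not being pushed) its tooth is pressed on something with more than 12 N (value of joint lever above 0.5 rad and contact force between the fingers and handle below 0.2 N and contact force between tooth and anything else above 12 N).
It fails at once if the tooth is loaded with more than 50 N (contact force between tooth and anything else above 50 N).
It fails at once if the lever's handle is pushed with more than 40 N (contact force between anything else and handle above 40 N).
It fails at once if the tin, loupe, marker or jar is moved by more than 20 mm (distance of any of swab_tin, loupe, marker, glass_jar from where it was at the start of the episode above 0.02 m).
It also fails if it takes over 61 s, if anything falls off the work surface, if the arm or the gripper's body presses on something with over 40 N, if the wrist force passes 120 N, or if a joint passes its speed limit or range.

### The arm

A 7-joint arm with a two-finger parallel gripper is mounted at the origin on a cart in front of the work surface, level with it; the furniture and walls round the work are solid. World frame = base frame: x ahead of the robot, y to its left, z up, the work surface at z = 0. Lengths are in mm, angles in rad, forces in N, time in s.
With the tool pointing down it reaches from about 425 to 1025 mm from the base axis. Payload 9.4 kg.
Tool frame: the origin (TCP) lies midway between the tips of the shut fingers; the grasp point (between the pads) lies 19 mm behind it (arm.grip_depth is the distance from the TCP to the grasp point, in mm); z points along the fingers, x is the direction in which the jaws open and shut, and the axes are right-handed (so a half turn about z gives the same grasp; the last joint's range is limited). The gripper opens to 85 mm and grips with 20 to 120 N. Pads are 22 mm wide; open, the fingers measure 114 mm over their backs; the gripper's body (76 mm by 85 mm) begins 54 mm behind the grasp point. The pads swing forward as they close: fully open they stand 13 mm farther back than shut.
Start: joints at [1.075, 0.599, -0.003, 1.599, 0.002, 0.943, -0.08], TCP at [294.823, -662.347, 231.275] pointing down, gripper open.
Joint ranges: [-2.57, 2.57], [-0.35, 1.97], [-1.29, 1.29], [0.11, 2.56], [-1.05, 4.19], [0.11, 1.86], [-2.63, 2.63]. Speed limits (rad/s): [2.22, 2.22, 3.01, 3.01, 3.14, 3.14, 3.14].

### API

Orientations are given as a rotation vector (axis times angle).
In Python, from plant import arm, capture, nets gives the robot as it stands.
- The arm moves only by the shell command python3 -m inch 'ROWS' [OPENING] [FORCE]. ROWS is JSON, a list of rows, each a list of 6 numbers: the shift along the tool's x, y, z in cm, then the turn, a rotation vector about the tool's x, y, z in units of 5 degrees (1.0 is 5 degrees). In form: [[x, y, z, wx, wy, wz], ...]. A call has 1 to 5 rows; each row shifts and turns the commanded pose from where the row before left it, along the tool's axes as they then stand; what a row does not reach is not made up. A row lasts 1/12 s, in which the tool goes at most 41.7 mm and 7.16 degrees, less where a joint would pass 70% of its speed; a pose out of reach is approached as far as the arm can. A call is refused whole if a number of a shift passes 4.17 or a number of a turn 1, either way. A call with a gripper value outside its range is refused whole. OPENING is the finger opening in cm, from 0 to 8.54, set as the call begins (- or left out, the last holds). The fingers move at their own pace and stop on an object; FORCE is the grip in N (left out, the last holds). Time passes only in rows, so rows that do not move let the fingers close. It gives the time, the measured TCP pose, the force and the opening at its end, in the units of the state.
- arm.sense(): the state, without advancing time (a new reading comes with each control period).
- capture(name): name is "scene" or "top" or "wrist"; returns a dict with "frame" (480x640x3 uint8, red, green, blue), "fx", "fy", "cx", "cy" (pixels), "world_to_cam" (4x4, takes a point from world to camera coordinates); the wrist camera has in their place "tool_from_camera" (4x4, takes a point from camera to tool coordinates, whose origin is the TCP and whose axes are the tool frame's). Camera axes: x right, y down, z forward; pixel columns grow to the right and rows downward; lengths in mm; the calibration is good to about 2 mm. A picture is of the moment at which its call begins: read the wrist's pose just before it. There is no depth.
- arm.finish_job(): hands the job in, once; it reports no verdict.
Trained networks look in the newest picture that a camera, given by its name, has taken for a name from the list of things; names that differ only in an ending like _2 or _b are one class to them, and where a whole thing is asked for, a point or a joint stands for the part that bears it (a point fixed in the world has none). Each returns a list of dicts, best first, with "conf" (0 to 1); they miss things now and then, are a little off and sometimes report something else, mostly with a low value. They report only what shows in the picture. A call takes as long as a camera call.
- nets.search_frame(query, camera): "extent" ([left, top, right, bottom] in pixels, round what is visible of it).
- nets.outline_of(query, camera): "mask" (480x640 bool, what is visible of it) and "extent" ([left, top, right, bottom] in pixels, round what is visible of it).
The state is a dict: "time": time; "joint_positions": joint angles; "dq": joint speeds; "joint_efforts": joint torques, N m; "position": TCP position; "eef_rot": TCP orientation; "ft_force": force on the tool from outside, world axes, zero at the start; "wrist_torque": the same for the moment, N m; "opening": opening from 0.0 (shut) to 1.0 (fully open).
Only numpy, scipy, OpenCV 4.12 (cv2) and the standard library are available. Lean on these libraries where they do the work, as an engineer would, in place of code of your own. Each camera call takes 0.05 s, during which the arm holds its last target. There are 200 camera calls.

## Working session

There is one attempt and no reset: what is moved stays moved. The work goes in short steps, Python scripts to look and compute and a shell command to move; the robot and the scene stay as the last step left them, time stands still between calls to the robot, and variables do not carry over. Pictures are saved under pics/ and viewed, about 8 in all and at most 12, crops included, and the job is handed in when it is done.

```bash
ls; mkdir -p pics; python3 - <<'E'
from plant import arm,capture,nets
import cv2,numpy as np
s=arm.sense();print({k:np.round(v,3).tolist() for k,v in s.items()})
ims=[]
for c in("scene","top"):
    d=capture(c);im=d["frame"][:,:,::-1].copy()
    print(c,d["fx"],d["fy"],d["cx"],d["cy"],np.round(d["world_to_cam"],4).tolist())
    for q in("mould","knob","handle","tooth","swab_tin","loupe","marker","glass_jar"):
        r=nets.search_frame(q,c)
        if r: print(c,q,np.round(r[0]["extent"]).tolist(),round(r[0]["conf"],2))
    cv2.imwrite(f"pics/{c}.png",im)
E
```

```text
pics
{'time': 0.0, 'joint_positions': [1.075, 0.6, -0.003, 1.6, 0.002, 0.943, -0.08], 'dq': [-0.001, -0.001, 0.002, -0.001, 0.001, 0.001, -0.001], 'joint_efforts': [0.0, -77.646, 1.565, -25.801, 0.012, 0.009, 0.0], 'position': [294.647, -661.944, 230.421], 'eef_rot': [-2.634, 1.711, 0.002], 'ft_force': [0.077, 0.002, -0.052], 'wrist_torque': [-0.091, 0.017, -0.021], 'opening': 1.003}
scene 498.3266111761384 498.3266111761384 317.7673299484074 235.70786448089027 [[-0.8466, -0.5322, 0.0009, 518.8907], [-0.3637, 0.5774, -0.731, 218.9346], [0.3885, -0.6192, -0.6824, 875.6243], [0.0, 0.0, 0.0, 1.0]]
scene mould [285.0, 192.0, 412.0, 278.0] 0.71
scene knob [360.0, 214.0, 379.0, 238.0] 0.44
scene handle [297.0, 193.0, 316.0, 210.0] 0.52
scene swab_tin [379.0, 292.0, 416.0, 335.0] 0.86
scene loupe [436.0, 210.0, 455.0, 229.0] 0.56
scene marker [284.0, 190.0, 418.0, 278.0] 0.56
scene glass_jar [166.0, 268.0, 216.0, 330.0] 0.9
top 527.6801577587469 527.6801577587469 321.98584776422564 241.0437584594813 [[-0.0209, -0.9997, 0.0096, 93.0756], [-0.9838, 0.0189, -0.1781, 551.3217], [0.1778, -0.0131, -0.984, 1080.3849], [0.0, 0.0, 0.0, 1.0]]
top mould [312.0, 193.0, 399.0, 323.0] 0.96
top knob [358.0, 260.0, 370.0, 276.0] 0.63
top handle [334.0, 191.0, 348.0, 219.0] 0.51
top swab_tin [292.0, 317.0, 324.0, 350.0] 0.94
top loupe [431.0, 308.0, 451.0, 324.0] 0.75
top marker [335.0, 142.0, 390.0, 161.0] 0.54
top glass_jar [191.0, 161.0, 232.0, 210.0] 0.67
```

```bash
python3 - <<'E'
import cv2,numpy as np
a=cv2.imread("pics/top.png")[120:360,170:490];b=cv2.imread("pics/scene.png")[160:310,260:460]
cv2.imwrite("pics/t2.png",cv2.resize(a,None,fx=2.5,fy=2.5,interpolation=cv2.INTER_CUBIC))
cv2.imwrite("pics/s2.png",cv2.resize(b,None,fx=4,fy=4,interpolation=cv2.INTER_CUBIC))
E
```

```text
(no output)
```

View pics/t2.png

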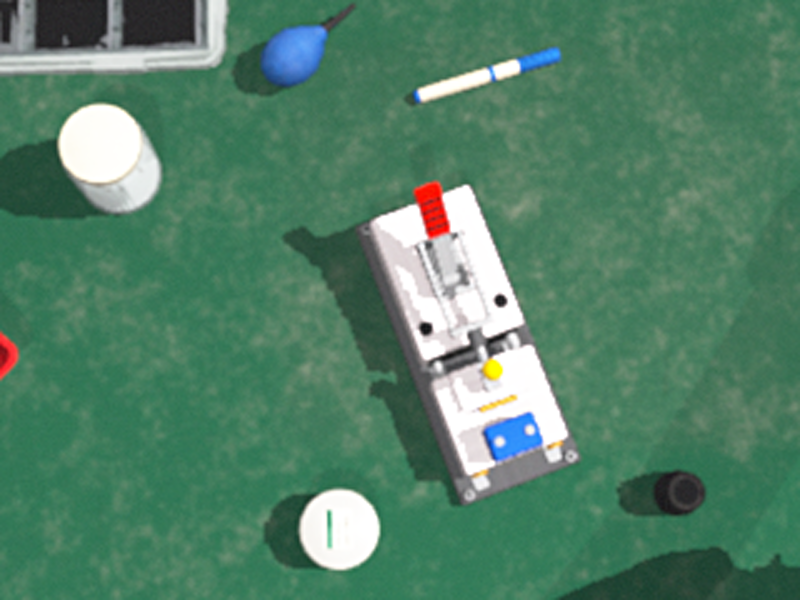

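View pics/s2.png

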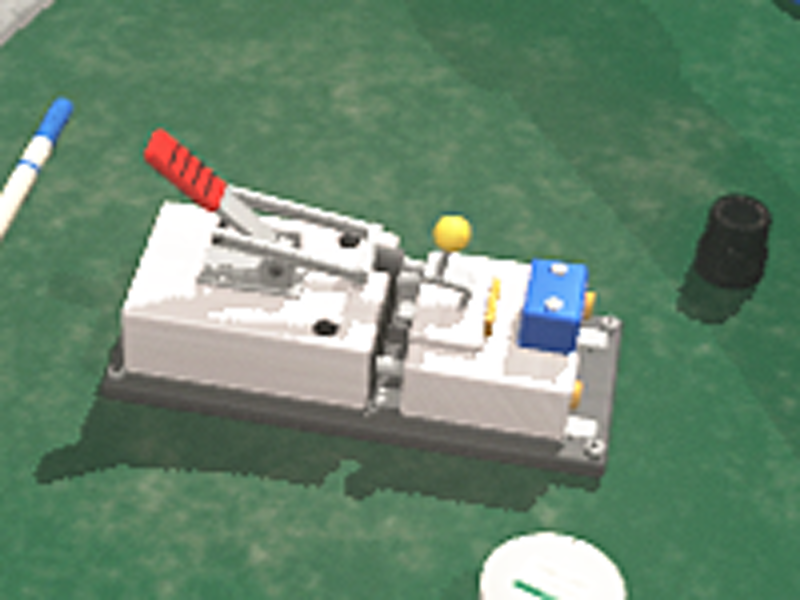

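The crops show the open mould with its latch. The knob is at (492,370) in the top crop and (453,232) in the scene crop. The handle end is at (428,184) in the top crop and (160,145) in the scene crop. The blue block and the ridge are clearly visible in both. Next I fit the pose.

```bash
cat > geo.py <<'E'
import numpy as np
from scipy.optimize import least_squares,brentq
H=np.array([-30.,72.])
def pin(phi): return H+36*np.array([-np.cos(phi-.14),np.sin(phi-.14)])
def rot(a,v): return np.array([np.cos(a)*v[0]-np.sin(a)*v[1],np.sin(a)*v[0]+np.cos(a)*v[1]])
def claw(phi,zt):
    """lever phi, tooth tip height -> tip, knob, tilt"""
    p=pin(phi);L=np.hypot(130.1,14);a=np.arcsin((zt-p[1])/L)+np.arctan2(14,130.1)
    return p+rot(a,(130.1,-14)),p+rot(a,(113.6,28)),a
def for_tip(x,zt):
    phi=brentq(lambda f:claw(f,zt)[0][0]-x,0.15,2.6);t,k,a=claw(phi,zt);return phi,k,a
def toworld(P,p):
    c,s=np.cos(P[2]),np.sin(P[2]);p=np.atleast_2d(p)
    return np.c_[P[0]+c*p[:,0]-s*p[:,1],P[1]+s*p[:,0]+c*p[:,1],p[:,2]]
CAM={"scene":(498.3266,317.7673,235.7079,np.array([[-0.8466,-0.5322,0.0009,518.8907],[-0.3637,0.5774,-0.731,218.9346],[0.3885,-0.6192,-0.6824,875.6243]])),
"top":(527.68,321.986,241.044,np.array([[-0.0209,-0.9997,0.0096,93.0756],[-0.9838,0.0189,-0.1781,551.3217],[0.1778,-0.0131,-0.984,1080.3849]]))}
def proj(c,w):
    f,cx,cy,T=CAM[c];q=w@T[:,:3].T+T[:,3];return np.c_[cx+f*q[:,0]/q[:,2],cy+f*q[:,1]/q[:,2]]
E
cat > fit.py <<'E'
from geo import *
t=lambda u,v:(170+u/2.5,120+v/2.5); s=lambda u,v:(260+u/4,160+v/4)
def model(v):
    P=v[:3];g,phi,zb=v[3:]
    tip,k,a=claw(phi,57.5)
    h=H+92*np.array([-np.cos(phi),np.sin(phi)])
    pts={"knob":(k[0],0,k[1]),"end":(h[0],0,h[1]),"b1":(83+g,22,76),"b2":(83+g,-22,76),"b3":(113+g,22,76),"b4":(113+g,-22,76),
     "c+":(150,56,zb),"c-":(150,-56,zb),"r":(67.5+g,0,63),"f-":(-115,-56,57),"f+":(-115,56,57),"e-":(25,-56,57)}
    return {n:toworld(P,p) for n,p in pts.items()}
obs=[("top","knob",t(492,370)),("scene","knob",s(453,232)),("top","end",t(428,185)),("scene","end",s(158,143)),
("top","c+",t(578,457)),("top","c-",t(466,502)),("scene","c+",s(620,320)),("scene","c-",s(602,464)),("top","r",t(497,404))]
import sys
# signs of y decided by fit of both options
def res(v,sg):
    m=model(v);out=[]
    for c,n,px in obs:
        n2=n
        if sg<0 and n[-1] in"+-": n2=n[:-1]+("-" if n[-1]=="+" else "+")
        out+=list(proj(c,m[n2])[0]-px)
    return np.array(out)
for sg in(1,-1):
    best=min((least_squares(res,[500,-50,y,15,p,8],args=(sg,),loss="soft_l1") for y in(-2.8,0,3.0) for p in(.7,1.2)),key=lambda r:r.cost)
    v=best.x;print(sg,best.cost,v.round(3))
    print(res(v,sg).reshape(-1,2).round(1).tolist())
    m=model(v)
    for n in("b1","b2","b3","b4","f-","f+"):
        a,b=proj("top",m[n])[0],proj("scene",m[n])[0]
        print(n,((a-[170,120])*2.5).round(),((b-[260,160])*4).round())
E
python3 fit.py
```

```text
1 5.9180876928807375 [541.775  12.692  -2.8    15.878   0.801   8.585]
[[0.0, -0.2], [-0.4, -0.5], [-0.7, 0.8], [-0.8, -2.8], [1.1, 0.6], [-2.0, 1.1], [-0.1, -0.6], [-0.0, 0.5], [0.7, -0.2]]
b1 [532. 410.] [532. 252.]
b2 [482. 429.] [522. 309.]
b3 [546. 444.] [590. 260.]
b4 [496. 463.] [582. 318.]
f- [353. 212.] [ 92. 318.]
f+ [474. 168.] [147. 181.]
-1 200.66594676508484 [537.354  10.427   3.462  10.909   0.674 -98.105]
[[0.2, 0.9], [0.6, -0.0], [-0.1, 0.1], [-1.7, -0.5], [-50.4, 22.2], [38.7, -11.8], [-9.2, 70.9], [0.8, -2.2], [0.3, -0.1]]
b1 [531. 411.] [532. 254.]
b2 [481. 429.] [521. 311.]
b3 [544. 445.] [591. 263.]
b4 [494. 463.] [581. 321.]
f- [358. 215.] [101. 315.]
f+ [480. 173.] [159. 179.]
```

```bash
cat >> geo.py <<'E'
P=np.array([541.8,12.7,-2.80])
def tomould(w):
    c,s=np.cos(P[2]),np.sin(P[2]);d=np.asarray(w)[:2]-P[:2];return np.array([c*d[0]+s*d[1],-s*d[0]+c*d[1],w[2]])
def where():
    from plant import arm
    from scipy.spatial.transform import Rotation as R
    s=arm.sense();Rm=R.from_rotvec(s["eef_rot"]).as_matrix()
    print("t",round(s["time"],2),"mould",tomould(s["position"]).round(1),"yaw err deg",np.degrees((np.arctan2(Rm[1,0],Rm[0,0])-(P[2]+np.pi/2)+np.pi)%(2*np.pi)-np.pi).round(2),"z",Rm[:,2].round(3),"F",np.round(s["ft_force"],1),"open",round(s["opening"],3))
    return s
E
python3 - <<'E'
from geo import *
where()
t,k,a=claw(.78,57.2);print("tip",t,"knob",k,a,toworld(P,(k[0],0,k[1])))
for g in(13,15,17):
  for dx in(67.5,76.5):
    for z in(50,55,68):
      f,k,a=for_tip(dx+g,z);print(g,dx,z,"phi",round(f,2),"knob",k.round(1),round(a,2))
E
```

```text
t 0.9 mould [458.8 553.3 231.3] yaw err deg 4.43 z [-0. -0. -1.] F [ 0.9 -0.1  0.6] open 0.997
tip [66.84006486 57.2       ] knob [ 57.85585035 101.4214189 ] -0.17389730033214357 [[487.28692526  -6.68102428 101.4214189 ]]
13 67.5 50 phi 1.51 knob [79.2 95.1] -0.35
13 67.5 55 phi 1.44 knob [ 77.1 100. ] -0.3
13 67.5 68 phi 1.28 knob [ 71.6 112.2] -0.18
13 76.5 50 phi 1.77 knob [88.5 95.1] -0.35
13 76.5 55 phi 1.71 knob [ 86.6 100. ] -0.31
13 76.5 68 phi 1.57 knob [ 81.7 112.4] -0.2
15 67.5 50 phi 1.57 knob [81.4 95.1] -0.35
15 67.5 55 phi 1.5 knob [ 79.3 100. ] -0.3
15 67.5 68 phi 1.35 knob [ 74.  112.3] -0.18
15 76.5 50 phi 1.82 knob [90.4 95.1] -0.35
15 76.5 55 phi 1.76 knob [ 88.6 100. ] -0.31
15 76.5 68 phi 1.62 knob [ 83.8 112.5] -0.2
17 67.5 50 phi 1.63 knob [83.5 95.1] -0.35
17 67.5 55 phi 1.56 knob [ 81.4 100. ] -0.31
17 67.5 68 phi 1.41 knob [ 76.3 112.4] -0.19
17 76.5 50 phi 1.88 knob [92.3 95.1] -0.35
17 76.5 55 phi 1.82 knob [ 90.5 100. ] -0.31
17 76.5 68 phi 1.68 knob [ 85.8 112.5] -0.2
```

```bash
A='[-3.07,-2.2,0.2,0,0,0]'; python3 -m inch '[[0,0,0,0,0,0.9],[-3.07,-2.2,0.2,0,0,0],[-3.07,-2.2,0.2,0,0,0],[-3.07,-2.2,0.2,0,0,0],[-3.07,-2.2,0.2,0,0,0]]'
python3 -m inch '[[-3.07,-2.2,0.2,0,0,0],[-3.07,-2.2,0.2,0,0,0],[-3.07,-2.2,0.2,0,0,0],[-3.07,-2.2,0.2,0,0,0],[-3.07,-2.2,0.2,0,0,0]]'
python3 -m inch '[[-3.07,-2.2,0.2,0,0,0],[-3.07,-2.2,0.2,0,0,0],[-3.07,-2.2,0.2,0,0,0],[-3.07,-2.2,0.2,0,0,0],[-3.07,-2.2,0.2,0,0,0]]'
python3 -m inch '[[-3.07,-2.2,0.2,0,0,0],[-3.07,-2.2,0.2,0,0,0],[-3.07,-2.2,0.2,0,0,0],[-3.07,-2.2,0.2,0,0,0],[0,0,0,0,0,0]]'
python3 -c "
from geo import *;where()"
```

```text
time: 1.32
position: [336.9, -515.7, 223.2]
eef_rot: [-2.565, 1.814, -0.0]
ft_force: [-0.2, -0.3, -0.1]
opening: 1.001
time: 1.73
position: [389.5, -334.2, 213.5]
eef_rot: [-2.565, 1.813, -0.001]
ft_force: [1.4, -0.8, 0.2]
opening: 1.002
time: 2.15
position: [442.1, -152.7, 203.5]
eef_rot: [-2.565, 1.813, -0.001]
ft_force: [0.9, -0.1, 0.8]
opening: 1.001
time: 2.57
position: [486.0, -1.5, 195.3]
eef_rot: [-2.571, 1.799, -0.0]
ft_force: [0.3, 0.4, 0.8]
opening: 0.997
t 2.57 mould [ 57.3  -5.3 195.3] yaw err deg 0.45 z [ 0.002  0.003 -1.   ] F [0.3 0.4 0.8] open 0.997
```

Now a close look with the wrist camera.

```bash
cat >> geo.py <<'E'
def wristproj(pts_mould,d,s):
    from scipy.spatial.transform import Rotation as R
    w=toworld(P,pts_mould);Rm=R.from_rotvec(s["eef_rot"]).as_matrix()
    q=(w-np.asarray(s["position"]))@Rm
    T=np.linalg.inv(d["tool_from_camera"]);q=q@T[:3,:3].T+T[:3,3]
    return np.c_[d["cx"]+d["fx"]*q[:,0]/q[:,2],d["cy"]+d["fy"]*q[:,1]/q[:,2]]
E
python3 - <<'E'
from geo import *;import cv2
from plant import capture,nets
s=where();d=capture("wrist");im=d["frame"][:,:,::-1].copy();print(np.round(d["tool_from_camera"],2).tolist(),d["fx"],d["cx"],d["cy"])
for q in("knob","tooth_tip","tooth"):
    r=nets.search_frame(q,"wrist");print(q,[(np.round(x["extent"]),round(x["conf"],2)) for x in r[:2]])
g=15
cv2.imwrite("pics/w1raw.png",im)
k=claw(.78,57.2)[1]
pts=[(k[0],0,k[1]),(65+g,17,63),(65+g,-17,63),(70+g,17,63),(70+g,-17,63),(83+g,22,76),(83+g,-22,76),(113+g,22,76),(113+g,-22,76),(29+g,0,57),(25,0,57)]
for u in wristproj(pts,d,s): print(u.round());cv2.circle(im,tuple(int(x) for x in u.round()),2,(255,0,255),-1)
cv2.imwrite("pics/w1.png",im)
E
```

```text
t 2.57 mould [ 57.3  -5.3 195.3] yaw err deg 0.45 z [ 0.002  0.003 -1.   ] F [0.3 0.4 0.8] open 0.997
[[1.0, -0.0, -0.0, 0.05], [0.0, 0.96, 0.3, -77.13], [0.0, -0.3, 0.96, -143.34], [0.0, 0.0, 0.0, 1.0]] 423.59752030905753 315.7806058005464 232.55063113131177
knob [(array([310., 194., 341., 254.]), 0.72)]
tooth_tip []
tooth []
[325. 240.]
[349. 253.]
[299. 253.]
[348. 260.]
[299. 260.]
[357. 285.]
[291. 285.]
[355. 325.]
[292. 324.]
[324. 200.]
[325. 173.]
```

View pics/w1.png

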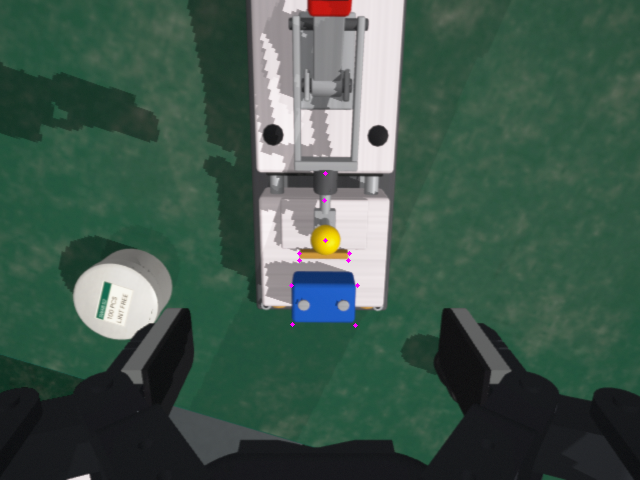

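```bash
python3 - <<'E'
import cv2
a=cv2.imread("pics/w1raw.png")[165:335,250:400];cv2.imwrite("pics/w1c.png",cv2.resize(a,None,fx=3.5,fy=3.5,interpolation=cv2.INTER_CUBIC))
for c in(308,314,342):print(c,[(r,)+tuple(int(v) for v in a[r-165,c-250]) for r in range(244,288)])
E
```

```text
308 [(244, 221, 220, 227), (245, 221, 220, 227), (246, 221, 220, 227), (247, 211, 210, 220), (248, 126, 130, 140), (249, 54, 86, 109), (250, 36, 82, 108), (251, 36, 86, 116), (252, 46, 115, 154), (253, 59, 144, 193), (254, 63, 153, 205), (255, 61, 152, 204), (256, 61, 150, 202), (257, 67, 151, 201), (258, 119, 163, 197), (259, 210, 213, 223), (260, 218, 216, 224), (261, 176, 174, 183), (262, 154, 152, 160), (263, 142, 140, 148), (264, 140, 139, 145), (265, 141, 139, 146), (266, 141, 139, 146), (267, 140, 139, 145), (268, 142, 140, 148), (269, 142, 140, 147), (270, 139, 136, 141), (271, 117, 86, 76), (272, 104, 55, 29), (273, 102, 50, 16), (274, 103, 49, 18), (275, 104, 49, 16), (276, 105, 50, 19), (277, 105, 50, 17), (278, 105, 51, 19), (279, 105, 51, 18), (280, 106, 50, 17), (281, 107, 51, 19), (282, 110, 52, 17), (283, 133, 64, 24), (284, 157, 76, 28), (285, 171, 83, 28), (286, 180, 86, 30), (287, 187, 90, 31)]
314 [(244, 11, 135, 166), (245, 8, 132, 162), (246, 12, 129, 157), (247, 12, 123, 150), (248, 15, 116, 141), (249, 15, 102, 125), (250, 23, 87, 112), (251, 35, 88, 116), (25
[... 974 characters left out ...]
 154, 206), (255, 62, 155, 207), (256, 60, 152, 205), (257, 62, 151, 203), (258, 92, 160, 202), (259, 189, 197, 214), (260, 216, 216, 224), (261, 221, 220, 227), (262, 223, 222, 229), (263, 223, 222, 230), (264, 223, 222, 229), (265, 223, 222, 230), (266, 224, 223, 230), (267, 224, 223, 231), (268, 222, 220, 228), (269, 175, 174, 183), (270, 144, 142, 147), (271, 124, 101, 94), (272, 107, 59, 38), (273, 104, 50, 19), (274, 104, 50, 18), (275, 104, 50, 16), (276, 105, 50, 17), (277, 105, 50, 17), (278, 104, 50, 17), (279, 105, 51, 18), (280, 105, 51, 19), (281, 106, 50, 16), (282, 107, 50, 17), (283, 125, 60, 20), (284, 149, 71, 26), (285, 169, 81, 28), (286, 179, 86, 29), (287, 188, 91, 32)]
```

View pics/w1c.png

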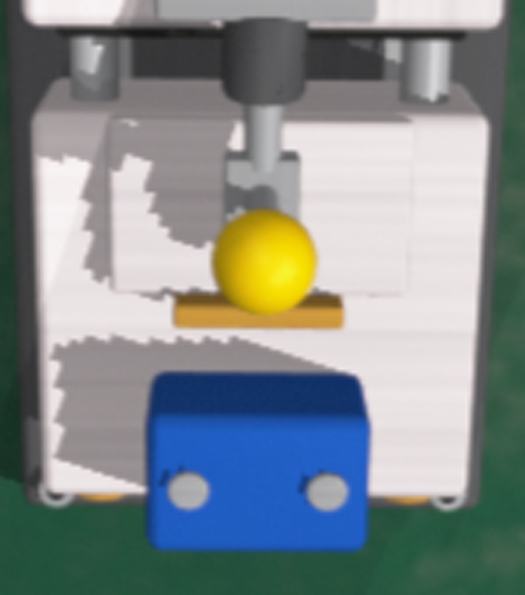

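Everything matches. The knob is at (325,240), as predicted. The ridge's far edge is at row 258, so g is about 14. Going down to grip.

```bash
python3 -m inch '[[0.5,0.05,3,0,0,0],[0,0,3,0,0,0],[0,0,2.5,0,0,0],[0,0,1.5,0,0,0],[0,0,0.9,0,0,0]]' 5 25
python3 -m inch '[[0,0,0,0,0,0],[0,0,0,0,0,0]]'
python3 - <<'E'
from geo import *;import cv2
from plant import capture,nets
s=where();d=capture("wrist");im=d["frame"][:,:,::-1].copy()
r=nets.search_frame("knob","wrist");print([(np.round(x["extent"]),round(x["conf"],2)) for x in r[:2]])
k=claw(.78,57.2)[1];print(k,wristproj([(k[0],0,k[1])],d,s))
cv2.imwrite("pics/w2.png",im)
E
```

```text
time: 3.18
position: [483.9, -16.0, 84.7]
eef_rot: [2.561, -1.816, -0.002]
ft_force: [-0.3, -0.3, -0.1]
opening: 0.586
time: 3.35
position: [484.8, -15.1, 86.5]
eef_rot: [2.564, -1.815, -0.0]
ft_force: [0.1, -0.5, 0.0]
opening: 0.583
t 3.35 mould [63.   7.1 86.5] yaw err deg -0.17 z [-0.001 -0.    -1.   ] F [ 0.1 -0.5  0. ] open 0.583
[(array([267., 241., 322., 348.]), 0.97)]
[ 57.85585035 101.4214189 ] [[295.27372574 323.17120849]]
```

View pics/w2.png

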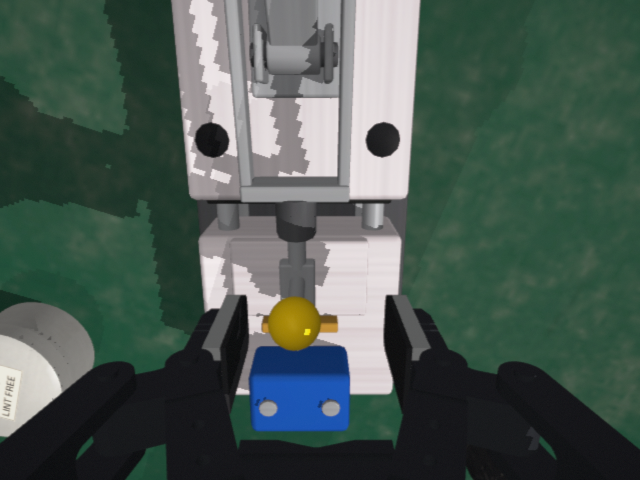

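The knob is at (294,323), as predicted, so the TCP is off by (5, 7) mm. I correct that and close.

```bash
python3 -m inch '[[-0.7,-0.5,0,0,0,0],[0,0,0,0,0,0],[0,0,0,0,0,0]]'
python3 -c "
from geo import *;where()"
python3 -m inch '[[0,0,0,0,0,0],[0,0,0,0,0,0],[0,0,0,0,0,0],[0,0,0,0,0,0],[0,0,0,0,0,0]]' 1.2 25
python3 -c "
from geo import *;where()"
```

```text
time: 3.7
position: [487.9, -5.1, 86.9]
eef_rot: [-2.566, 1.811, -0.002]
ft_force: [-0.3, 0.6, -0.2]
opening: 0.585
t 3.7 mould [56.8 -1.3 86.9] yaw err deg -0.0 z [ 0.002  0.    -1.   ] F [-0.3  0.6 -0.2] open 0.585
time: 4.12
position: [487.3, -6.1, 86.4]
eef_rot: [2.565, -1.813, 0.0]
ft_force: [-0.1, 0.3, 5.0]
opening: 0.185
t 4.12 mould [57.7 -0.6 86.4] yaw err deg -0.09 z [ 0. -0. -1.] F [-0.1  0.3  5. ] open 0.185
```

```bash
python3 -m inch '[[0,0,-0.1,0,0,0],[0,0,-0.2,0,0,0],[0,0,0,0,0,0]]'
python3 -c "
from geo import *;where()"
python3 -m inch '[[0,0,-0.4,0,0,0],[0,0,-0.4,0,0,0],[0,0,0,0,0,0],[0,0,0,0,0,0]]'
python3 - <<'E'
from geo import *;import cv2
from plant import capture
s=where();d=capture("wrist");im=d["frame"][:,:,::-1].copy()
cv2.imwrite("pics/w3.png",im)
E
```

```text
time: 4.37
position: [487.6, -6.0, 89.5]
eef_rot: [-2.565, 1.813, -0.001]
ft_force: [1.6, -0.3, -1.0]
opening: 0.187
t 4.37 mould [57.4 -0.5 89.5] yaw err deg -0.09 z [ 0.001 -0.    -1.   ] F [ 1.6 -0.3 -1. ] open 0.187
time: 4.7
position: [487.7, -5.9, 97.6]
eef_rot: [-2.565, 1.813, -0.001]
ft_force: [3.5, -1.5, -1.6]
opening: 0.186
t 4.7 mould [57.2 -0.6 97.6] yaw err deg -0.08 z [ 0.001  0.    -1.   ] F [ 3.5 -1.5 -1.6] open 0.186
```

View pics/w3.png

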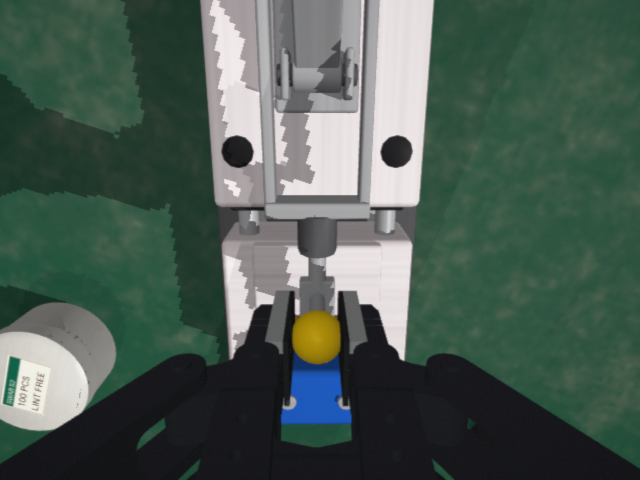

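The ball at (317,337) is gripped and lifted.

```bash
python3 -c "
from geo import *
for x,z in((67,70),(75,70),(82,70),(89,70),(89,66),(89,63),(89,60),(89,57),(89,54),(89,50)):
    f,k,a=for_tip(x,z);print(x,z,'phi',round(f,2),'TCP',(k-[.5,15]).round(1))
"
python3 -m inch '[[0,0.3,-0.3,0,0,0],[0,0.4,0,0,0,0],[0,0.4,0,0,0,0],[0,0.4,0,0,0,0],[0,0.4,0,0,0,0]]'
python3 -m inch '[[0,0.3,0,0,0,0],[0,0.2,0,0,0,0],[0,0,0,0,0,0],[0,0,0,0,0,0]]'
python3 -c "
from geo import *;where()"
```

```text
67 70 phi 0.57 TCP [51.  97.4]
75 70 phi 1.04 TCP [63.4 98.7]
82 70 phi 1.31 TCP [72.1 99.1]
89 70 phi 1.53 TCP [79.9 99.3]
89 66 phi 1.57 TCP [81.4 95.6]
89 63 phi 1.6 TCP [82.6 92.7]
89 60 phi 1.63 TCP [83.7 89.9]
89 57 phi 1.67 TCP [84.8 87. ]
89 54 phi 1.71 TCP [86.  84.1]
89 50 phi 1.76 TCP [87.5 80.1]
time: 5.17
position: [468.7, -12.5, 100.2]
eef_rot: [2.565, -1.813, -0.0]
ft_force: [2.5, -1.4, -1.5]
opening: 0.186
time: 5.5
position: [463.4, -14.2, 100.1]
eef_rot: [2.564, -1.813, -0.002]
ft_force: [-0.6, -4.0, -0.6]
opening: 0.188
t 5.5 mould [ 82.8  -0.9 100.1] yaw err deg -0.09 z [-0.002 -0.    -1.   ] F [-0.6 -4.  -0.6] open 0.188
```

```bash
cat > w.py <<'E'
from geo import *
s=where();F=np.array(s["ft_force"]);c,sn=np.cos(P[2]),np.sin(P[2]);print("Fmould",round(c*F[0]+sn*F[1],1),round(-sn*F[0]+c*F[1],1),round(F[2],1))
E
python3 -m inch '[[0.08,-0.2,0,0,0,0],[0,0,0,0,0,0],[0,0,0,0,0,0]]'; python3 w.py
python3 -m inch '[[0,0.05,0.3,0,0,0],[0,0,0,0,0,0],[0,0,0,0,0,0]]'; python3 w.py
```

```text
time: 5.75
position: [466.5, -13.7, 100.1]
eef_rot: [2.566, -1.812, -0.001]
ft_force: [-1.9, -0.3, -0.4]
opening: 0.183
t 5.75 mould [ 79.8  -0.4 100.1] yaw err deg -0.05 z [-0.001  0.    -1.   ] F [-1.9 -0.3 -0.4] open 0.183
Fmould 1.9 -0.4 -0.4
time: 6.0
position: [466.3, -13.9, 97.1]
eef_rot: [-2.566, 1.813, 0.0]
ft_force: [-0.1, -0.4, -0.5]
opening: 0.191
t 6.0 mould [80.  -0.2 97.1] yaw err deg -0.05 z [-0.  0. -1.] F [-0.1 -0.4 -0.5] open 0.191
Fmould 0.2 0.3 -0.5
```

```bash
python3 -m inch '[[0,0.2,0.25,0,0,0],[0,0,0,0,0,0],[0,0,0,0,0,0]]'; python3 w.py
python3 -m inch '[[0,0.1,0.2,0,0,0],[0,0,0,0,0,0],[0,0,0,0,0,0]]'; python3 w.py
```

```text
time: 6.25
position: [464.7, -14.6, 94.7]
eef_rot: [-2.565, 1.813, -0.0]
ft_force: [1.4, 0.8, -0.6]
opening: 0.188
t 6.25 mould [81.8 -0.1 94.7] yaw err deg -0.06 z [ 0.  0. -1.] F [ 1.4  0.8 -0.6] open 0.188
Fmould -1.6 -0.3 -0.6
time: 6.5
position: [463.5, -15.1, 92.7]
eef_rot: [2.566, -1.813, -0.0]
ft_force: [1.1, 1.5, -0.0]
opening: 0.184
t 6.5 mould [83.1 -0.1 92.7] yaw err deg -0.07 z [-0.  0. -1.] F [ 1.1  1.5 -0. ] open 0.184
Fmould -1.5 -1.0 -0.0
```

```bash
python3 -m inch '[[0,0.08,0.2,0,0,0],[0,0,0,0,0,0],[0,0,0,0,0,0]]'; python3 w.py
```

```text
time: 6.75
position: [462.6, -15.4, 90.7]
eef_rot: [2.565, -1.813, -0.0]
ft_force: [-0.0, 1.6, -0.1]
opening: 0.186
t 6.75 mould [84.1 -0.1 90.7] yaw err deg -0.08 z [-0. -0. -1.] F [-0.   1.6 -0.1] open 0.186
Fmould -0.5 -1.5 -0.1
```

```bash
python3 -m inch '[[-0.04,0.06,0.15,0,0,0],[0,0,0,0,0,0],[0,0,0,0,0,0]]'; python3 w.py
```

```text
time: 7.0
position: [462.0, -15.4, 89.2]
eef_rot: [2.565, -1.813, 0.0]
ft_force: [2.0, -0.3, 0.7]
opening: 0.184
t 7.0 mould [84.6 -0.3 89.2] yaw err deg -0.08 z [-0. -0. -1.] F [ 2.  -0.3  0.7] open 0.184
Fmould -1.8 0.9 0.7
```

```bash
python3 -m inch '[[0,0.06,0.15,0,0,0],[0,0,0,0,0,0],[0,0,0,0,0,0]]'; python3 w.py
```

```text
time: 7.25
position: [461.4, -15.6, 87.7]
eef_rot: [2.565, -1.813, -0.0]
ft_force: [1.4, -0.1, -0.5]
opening: 0.185
t 7.25 mould [85.2 -0.3 87.7] yaw err deg -0.09 z [-0. -0. -1.] F [ 1.4 -0.1 -0.5] open 0.185
Fmould -1.3 0.6 -0.5
```

```bash
python3 -m inch '[[0,0.05,0.12,0,0,0],[0,0,0,0,0,0],[0,0,0,0,0,0]]'; python3 w.py
```

```text
time: 7.5
position: [460.9, -15.7, 86.5]
eef_rot: [2.565, -1.813, -0.0]
ft_force: [1.5, 0.3, 0.5]
opening: 0.186
t 7.5 mould [85.7 -0.4 86.5] yaw err deg -0.08 z [-0. -0. -1.] F [1.5 0.3 0.5] open 0.186
Fmould -1.5 0.2 0.5
```

```bash
python3 -m inch '[[0,0.03,0.1,0,0,0],[0,0,0,0,0,0],[0,0,0,0,0,0]]'; python3 w.py
```

```text
time: 7.75
position: [460.7, -15.7, 85.5]
eef_rot: [2.565, -1.813, -0.0]
ft_force: [0.7, -0.5, 0.9]
opening: 0.188
t 7.75 mould [86.  -0.4 85.5] yaw err deg -0.08 z [-0. -0. -1.] F [ 0.7 -0.5  0.9] open 0.188
Fmould -0.5 0.8 0.9
```

```bash
python3 -m inch '[[0,0.03,0.1,0,0,0],[0,0,0,0,0,0],[0,0,0,0,0,0]]'; python3 w.py
```

```text
time: 8.0
position: [460.4, -15.8, 84.5]
eef_rot: [2.565, -1.813, -0.0]
ft_force: [1.6, -0.4, 1.0]
opening: 0.189
t 8.0 mould [86.3 -0.4 84.5] yaw err deg -0.08 z [-0. -0. -1.] F [ 1.6 -0.4  1. ] open 0.189
Fmould -1.4 1.0 1.0
```

```bash
python3 -m inch '[[0,0.03,0.1,0,0,0],[0,0,0,0,0,0],[0,0,0,0,0,0]]'; python3 w.py
```

```text
time: 8.25
position: [460.1, -15.9, 83.5]
eef_rot: [2.565, -1.813, -0.0]
ft_force: [1.9, -0.8, 0.8]
opening: 0.186
t 8.25 mould [86.6 -0.4 83.5] yaw err deg -0.08 z [-0. -0. -1.] F [ 1.9 -0.8  0.8] open 0.186
Fmould -1.5 1.4 0.8
```

```bash
python3 -m inch '[[0.02,0.03,0.1,0,0,0],[0,0,0,0,0,0],[0,0,0,0,0,0]]'; python3 w.py
```

```text
time: 8.5
position: [459.8, -16.1, 82.5]
eef_rot: [2.565, -1.813, -0.0]
ft_force: [1.8, -0.1, 0.6]
opening: 0.189
t 8.5 mould [86.9 -0.3 82.5] yaw err deg -0.07 z [-0.  0. -1.] F [ 1.8 -0.1  0.6] open 0.189
Fmould -1.7 0.7 0.6
```

```bash
python3 -m inch '[[0,0.03,0.1,0,0,0],[0,0,0,0,0,0],[0,0,0,0,0,0]]'; python3 w.py
```

```text
time: 8.75
position: [459.5, -16.3, 81.5]
eef_rot: [2.565, -1.813, -0.0]
ft_force: [1.5, -0.8, 0.5]
opening: 0.184
t 8.75 mould [87.2 -0.3 81.5] yaw err deg -0.08 z [-0. -0. -1.] F [ 1.5 -0.8  0.5] open 0.184
Fmould -1.2 1.2 0.5
```

```bash
python3 -m inch '[[0,0.03,0.07,0,0,0],[0,0,0,0,0,0],[0,0,0,0,0,0]]'; python3 w.py
```

```text
time: 9.0
position: [459.4, -16.4, 80.9]
eef_rot: [2.566, -1.813, -0.0]
ft_force: [1.3, 0.5, 0.3]
opening: 0.182
t 9.0 mould [87.4 -0.2 80.9] yaw err deg -0.07 z [-0.  0. -1.] F [1.3 0.5 0.3] open 0.182
Fmould -1.4 -0.0 0.3
```

The tooth went below deck level and the ridge with no contact, and the tip is estimated at z 51. I release it gently and lift off.

```bash
python3 -m inch '[[0,0,0.02,0,0,0],[0,0,0,0,0,0],[0,0,0,0,0,0],[0,0,0,0,0,0],[0,0,0,0,0,0]]' 5
python3 w.py
python3 -m inch '[[0,0,-1,0,0,0],[0,0,-3,0,0,0],[0,0,-3,0,0,0],[0,0,-3,0,0,0],[0,0,-2,0,0,0]]'
python3 -m inch '[[0,0,0,0,0,0],[0,0,0,0,0,0]]' 
python3 - <<'E'
from geo import *;import cv2
from plant import capture
s=where();d=capture("wrist");im=d["frame"][:,:,::-1].copy()
b=capture("scene")["frame"][160:310,260:460,::-1]
b=cv2.resize(b,(640,480),interpolation=cv2.INTER_CUBIC)
for f in(1.5,1.6,1.7,1.75,1.8,1.9):
    h=H+92*np.array([-np.cos(f),np.sin(f)]);k=claw(f,50.5);e=toworld(P,[(h[0],0,h[1]),(k[1][0],0,k[1][1])])
    print(f,"tipx",k[0][0].round(1),(proj("scene",e)-[260,160])*3.2)
cv2.imwrite("pics/s4.png",np.vstack([b,im])[:, :] if 0 else cv2.resize(np.hstack([b,im]),(800,300),interpolation=cv2.INTER_AREA))
cv2.imwrite("pics/s4b.png",b)
E
```

```text
time: 9.42
position: [459.2, -16.4, 80.6]
eef_rot: [2.565, -1.813, -0.0]
ft_force: [0.4, -0.3, 0.0]
opening: 0.584
t 9.42 mould [87.6 -0.2 80.6] yaw err deg -0.08 z [-0. -0. -1.] F [ 0.4 -0.3  0. ] open 0.584
Fmould -0.2 0.5 0.0
time: 9.83
position: [459.5, -16.4, 203.0]
eef_rot: [-2.565, 1.813, -0.002]
ft_force: [0.4, -0.4, -0.0]
opening: 0.587
time: 10.0
position: [459.8, -16.4, 201.6]
eef_rot: [-2.564, 1.812, -0.003]
ft_force: [-0.1, -0.2, -0.2]
opening: 0.581
t 10.0 mould [ 87.   -0.  201.6] yaw err deg -0.08 z [ 0.003  0.    -1.   ] F [-0.1 -0.2 -0.2] open 0.581
1.5 tipx 80.4 [[214.31301082  84.89770489]
 [392.89167893 196.21415261]]
1.6 tipx 83.7 [[229.10257115  86.66495383]
 [398.44596991 197.01215467]]
1.7 tipx 87.2 [[243.85772977  89.63605251]
 [404.12533609 197.83379874]]
1.75 tipx 89.0 [[251.16713848  91.56369563]
 [406.99559944 198.2507849 ]]
1.8 tipx 90.8 [[258.4017918   93.77899805]
 [409.87671091 198.67050133]]
1.9 tipx 94.6 [[272.56035191  99.04531377]
 [415.64051194 199.5141962 ]]
```

View pics/s4b.png

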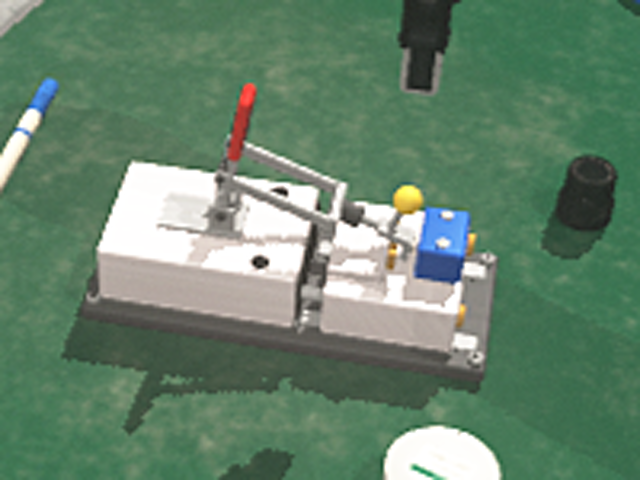

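The view shows the handle end at (250,88) and the knob at (408,200). Both match lever ≈1.75 rad with the tip at z≈50.5, so the claw is hooked. Next I work out the lever push arc for shut fingers.

```bash
python3 -m inch '[[0,-2,0.5,0,0,0],[0,-2.5,1.5,0,0,0],[0,-2,2,0,0,0],[0,-0.7,1.4,0,0,0],[0,0,0,0,0,0]]' 0 30
python3 -m inch '[[0,0,0,0,0,0],[0,0,0,0,0,0],[0,0,0,0,0,0]]'
python3 w.py
python3 - <<'E'
from geo import *
p0=None
for f in np.arange(1.57,0.05,-.08):
    c=H+75*np.array([-np.cos(f),np.sin(f)])+4*np.array([np.sin(f),np.cos(f)])+[11,0]
    print(round(f,2),c.round(1),None if p0 is None else (c-p0).round(1)*[1,-1]/10);p0=c
E
```

```text
time: 10.52
position: [526.9, 8.5, 142.7]
eef_rot: [2.564, -1.81, -0.007]
ft_force: [-0.3, 0.0, 0.2]
opening: -0.002
time: 10.77
position: [526.6, 7.2, 147.1]
eef_rot: [2.565, -1.814, -0.0]
ft_force: [-0.9, 0.3, -0.0]
opening: 0.002
t 10.77 mould [1.620e+01 1.000e-01 1.471e+02] yaw err deg -0.11 z [-0. -0. -1.] F [-0.9  0.3 -0. ] open 0.002
Fmould 0.7 -0.6 -0.0
1.57 [-15.1 147. ] None
1.49 [-21.1 147.1] [-0.6  -0.01]
1.41 [-27.1 146.7] [-0.6   0.04]
1.33 [-33.  145.8] [-0.59  0.09]
1.25 [-38.9 144.4] [-0.59  0.14]
1.17 [-44.6 142.6] [-0.57  0.18]
1.09 [-50.1 140.3] [-0.56  0.23]
1.01 [-55.5 137.6] [-0.54  0.27]
0.93 [-60.6 134.5] [-0.51  0.31]
0.85 [-65.5 131. ] [-0.49  0.35]
0.77 [-70.1 127.1] [-0.46  0.39]
0.69 [-74.3 122.8] [-0.42  0.43]
0.61 [-78.2 118.2] [-0.39  0.46]
0.53 [-81.7 113.4] [-0.35  0.49]
0.45 [-84.8 108.2] [-0.31  0.51]
0.37 [-87.5 102.9] [-0.27  0.54]
0.29 [-89.7  97.3] [-0.22  0.56]
0.21 [-91.5  91.5] [-0.18  0.57]
0.13 [-92.8  85.7] [-0.13  0.59]
```

```bash
python3 -m inch '[[0,-0.5,0,0,0,0],[0,-0.5,0,0,0,0],[0,-0.4,0,0,0,0],[0,-0.4,0,0,0,0],[0,-0.3,0,0,0,0]]'; python3 w.py
```

```text
time: 11.18
position: [547.5, 14.8, 146.9]
eef_rot: [-2.565, 1.813, -0.0]
ft_force: [-1.6, -0.9, 1.9]
opening: -0.004
t 11.18 mould [-6.100e+00 -1.000e-01  1.469e+02] yaw err deg -0.07 z [ 0.  0. -1.] F [-1.6 -0.9  1.9] open -0.004
Fmould 1.8 0.3 1.9
```

```bash
python3 -m inch '[[0,-0.3,0,0,0,0],[0,-0.3,0,0,0,0],[0,-0.3,0,0,0,0]]'; python3 w.py
```

```text
time: 11.43
position: [553.9, 17.1, 146.4]
eef_rot: [2.563, -1.812, -0.004]
ft_force: [-6.5, -2.4, 5.4]
opening: 0.002
t 11.43 mould [-1.280e+01 -1.000e-01  1.464e+02] yaw err deg -0.1 z [-0.004 -0.001 -1.   ] F [-6.5 -2.4  5.4] open 0.002
Fmould 6.9 0.1 5.4
```

```bash
python3 -m inch '[[0,-0.5,0,0,0,0],[0,-0.6,0,0,0,0],[0,-0.6,0.04,0,0,0]]'; python3 w.py
```

```text
time: 11.68
position: [569.3, 22.6, 145.7]
eef_rot: [2.562, -1.812, -0.005]
ft_force: [-6.3, -2.7, 0.1]
opening: 0.002
t 11.68 mould [-2.920e+01 -1.000e-01  1.457e+02] yaw err deg -0.11 z [-0.005 -0.001 -1.   ] F [-6.3 -2.7  0.1] open 0.002
Fmould 6.8 0.4 0.1
```

```bash
python3 -m inch '[[0,-0.59,0.09,0,0,0],[0,-0.59,0.14,0,0,0],[0,-0.57,0.18,0,0,0]]'; python3 w.py
```

```text
time: 11.93
position: [585.7, 28.4, 141.1]
eef_rot: [2.561, -1.811, -0.006]
ft_force: [-5.6, -2.6, -2.0]
opening: -0.004
t 11.93 mould [-4.660e+01 -1.000e-01  1.411e+02] yaw err deg -0.1 z [-0.006 -0.001 -1.   ] F [-5.6 -2.6 -2. ] open -0.004
Fmould 6.2 0.5 -2.0
```

```bash
python3 -m inch '[[0,-0.56,0.23,0,0,0],[0,-0.54,0.27,0,0,0],[0,-0.51,0.31,0,0,0]]'; python3 w.py
```

```text
time: 12.18
position: [601.0, 33.8, 133.0]
eef_rot: [2.562, -1.811, -0.006]
ft_force: [-5.6, -2.1, 0.7]
opening: 0.002
t 12.18 mould [-62.8  -0.  133. ] yaw err deg -0.1 z [-0.005 -0.001 -1.   ] F [-5.6 -2.1  0.7] open 0.002
Fmould 6.0 0.1 0.7
```

```bash
python3 -m inch '[[0,-0.49,0.35,0,0,0],[0,-0.46,0.39,0,0,0],[0,-0.42,0.43,0,0,0]]'; python3 w.py
```

```text
time: 12.43
position: [614.5, 38.5, 121.5]
eef_rot: [2.563, -1.812, -0.004]
ft_force: [-4.3, -1.5, 1.1]
opening: 0.003
t 12.43 mould [-77.2   0.  121.5] yaw err deg -0.1 z [-0.004 -0.001 -1.   ] F [-4.3 -1.5  1.1] open 0.003
Fmould 4.5 -0.0 1.1
```

```bash
python3 -m inch '[[0,-0.37,0.44,0,0,0],[0,-0.33,0.46,0,0,0],[0,-0.29,0.49,0,0,0]]'; python3 w.py
```

```text
time: 12.68
position: [625.8, 42.5, 108.1]
eef_rot: [-2.566, 1.813, -0.0]
ft_force: [-2.4, -1.6, 1.2]
opening: -0.003
t 12.68 mould [-89.1   0.  108.1] yaw err deg -0.07 z [ 0. -0. -1.] F [-2.4 -1.6  1.2] open -0.003
Fmould 2.8 0.6 1.2
```

```bash
python3 -m inch '[[0,-0.25,0.5,0,0,0],[0,-0.2,0.5,0,0,0],[0,-0.16,0.5,0,0,0]]'; python3 w.py
```

```text
time: 12.93
position: [632.2, 44.9, 93.1]
eef_rot: [-2.565, 1.812, -0.002]
ft_force: [0.8, 0.0, -0.9]
opening: -0.001
t 12.93 mould [-96.   -0.   93.1] yaw err deg -0.06 z [ 0.002  0.    -1.   ] F [ 0.8  0.  -0.9] open -0.001
Fmould -0.8 0.2 -0.9
```

```bash
python3 -m inch '[[0,0,0.4,0,0,0],[0,0,0.4,0,0,0],[0,0,0,0,0,0]]'; python3 w.py
```

```text
time: 13.18
position: [630.9, 44.5, 84.6]
eef_rot: [2.565, -1.813, -0.001]
ft_force: [-0.2, 0.2, -0.0]
opening: 0.001
t 13.18 mould [-94.6  -0.1  84.6] yaw err deg -0.07 z [-0.001 -0.    -1.   ] F [-0.2  0.2 -0. ] open 0.001
Fmould 0.1 -0.3 -0.0
```

```bash
python3 -m inch '[[0,0,0.3,0,0,0],[0,0,0.2,0,0,0],[0,0,0,0,0,0]]'; python3 w.py
```

```text
time: 13.43
position: [631.1, 44.4, 80.2]
eef_rot: [2.565, -1.813, -0.0]
ft_force: [-1.3, -0.4, -0.5]
opening: 0.0
t 13.43 mould [-94.7   0.   80.2] yaw err deg -0.08 z [-0. -0. -1.] F [-1.3 -0.4 -0.5] open 0.0
Fmould 1.4 -0.0 -0.5
```

```bash
python3 -m inch '[[0,0,0.2,0,0,0],[0,0,0.15,0,0,0],[0,0,0,0,0,0]]'; python3 w.py
python3 -m inch '[[0,0,-1,0,0,0],[0,0,-3,0,0,0],[0,0.5,-3,0,0,0],[0,1,-3,0,0,0],[0,1,-3,0,0,0]]'
python3 -m inch '[[0,3,-2,0,0,0],[-3,3,0,0,0,0],[3,3,0,0,0,0],[0,0,0,0,0,0],[0,0,0,0,0,0]]'
python3 - <<'E'
from geo import *;import cv2
from plant import capture
s=where();b=capture("scene")["frame"][150:320,250:470,::-1]
t=capture("top")["frame"][120:360,170:490,::-1]
cv2.imwrite("pics/s5.png",cv2.resize(b,None,fx=3.4,fy=3.4,interpolation=cv2.INTER_CUBIC))
h=toworld(P,[(-122,0,72),(70,0,63)]);print((proj("scene",h)-[250,150])*3.4)
E
```

```text
time: 13.68
position: [631.1, 44.4, 76.7]
eef_rot: [2.565, -1.813, -0.0]
ft_force: [0.3, 0.7, -0.2]
opening: -0.001
t 13.68 mould [-94.8   0.   76.7] yaw err deg -0.08 z [-0. -0. -1.] F [ 0.3  0.7 -0.2] open -0.001
Fmould -0.5 -0.5 -0.2
time: 14.1
position: [607.3, 36.1, 209.0]
eef_rot: [-2.566, 1.813, -0.0]
ft_force: [0.6, 0.3, -0.2]
opening: -0.003
time: 14.52
position: [522.8, 5.2, 228.4]
eef_rot: [-2.564, 1.815, -0.002]
ft_force: [0.2, 0.9, -0.3]
opening: 0.003
t 14.52 mould [ 20.4   0.7 228.4] yaw err deg -0.17 z [ 0.001 -0.    -1.   ] F [ 0.2  0.9 -0.3] open 0.003
[[124.46620696 224.13779795]
 [431.93881677 280.83623543]]
```

View pics/s5.png

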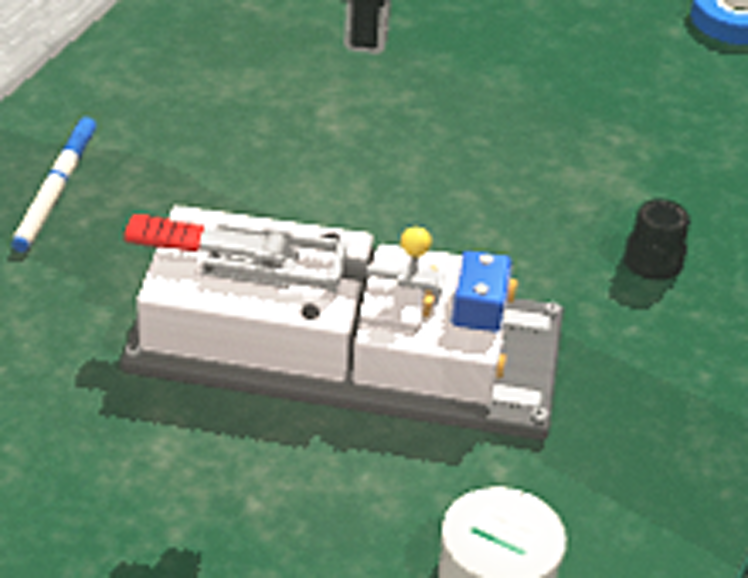

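The handle lies level, with its end at (128,226) against a predicted (124,224). The halves are closed up, the claw sits over the ridge at (428,300), and the robot is clear. I'm handing it in.

```bash
python3 -c "
from plant import arm;print(arm.finish_job())"
```

```text
the job is handed in; nothing more can be done
None
```

The latch is hooked and the lever is down, so the mould looks shut. I handed the job in at about 14.5 s of the 61 s allowed; no verdict is reported.

- **Hooking:** I lifted the claw by its knob and carried it over the ridge. I then lowered the tooth into the slot in 1–2 mm steps. No reading while lowering passed about 2.5 N on the wrist, and I felt no deck or floor contact. After release, the camera view matched the lever at about 1.75 rad and the tooth tip at about z 50.5, with nothing touching the lever.
- **Closing:** I pushed the red handle along its arc with shut fingers. The highest force reading was about 9 N, and the lever went over centre by itself.
- **Last checks:** Feeling down over the handle met nothing as low as z 76.7, and its top should be at z 76 when home. The last picture shows the handle level, the halves together, and the robot clear. The marker, loupe and tin look unmoved; the jar was outside that picture, but I never worked near it.

I could not read the lever angle or the spring stretch directly, so both are inferred from the pictures and the feel. No check failed or disagreed.

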